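# Hang the gauge plate on the rotary gauge rack

## Robot

A 7-joint arm with a two-finger parallel gripper is mounted at the origin on a cart in front of the work surface, level with it; the furniture and walls round the work are solid. World frame = base frame: x ahead of the robot, y to its left, z up, the work surface at z = 0. Lengths are in m, angles in rad, forces in N, time in s.
With the tool pointing down it reaches from about 0.35 to 0.9 m from the base axis. Payload 8.1 kg.
Tool frame: the origin (TCP) lies at the very end of the fingers, on their centre line; the grasp point (between the pads) lies 19 mm behind it (grasp_offset is the distance from the TCP to the grasp point, in m); z points along the fingers, y is the line along which they close (so a half turn about z gives the same grasp; the last joint's range is limited). The gripper opens to 92 mm and grips with 3 to 60 N. Pads are 19 mm wide; open, the fingers measure 130 mm over their backs; the gripper's body (75 mm by 190 mm) begins 47 mm behind the grasp point.
Start: joints at [-1.24, 0.434, 0.025, 1.573, -0.012, 1.134, -0.075], TCP at [0.263, 0.567, 0.203] pointing down, gripper open.
Joint ranges: [-2.62, 2.62], [-0.44, 2.09], [-1.27, 1.32], [0.08, 2.57], [-1.32, 4.46], [0.12, 2], [-2.74, 2.74]. Speed limits (rad/s): [2.22, 2.22, 3.01, 3.01, 3.14, 3.14, 3.14].

## Interface

Orientations are given as a rotation vector (axis times angle).
In Python, from cell import observe, get_image, camera_params, sign_off, silhouettes, grasp_offset gives the robot as it stands. The module is installed in compiled form; this text tells all that it offers.
- The arm moves only by the tool jog_arm, never from a script. Its argument "motion" is a list that holds one entry, the list of rows, each a list of 7 numbers: the shift along the tool's x, y, z in m, then the turn, a rotation vector about the tool's x, y, z in rad, then the closure, from -1 (fully open) to 1 (shut), so that 0 is half open. In form: [[[dx, dy, dz, wx, wy, wz, hand], ...]]. A call has 1 to 10 rows; each row is the pose to reach, as a shift and turn from the pose commanded when the call began, along the tool's axes at that moment; what a row does not reach only later rows make up. A row lasts 1/12 s, in which the tool goes at most 41.7 mm and 7.16 degrees, less where a joint would pass 70% of its speed; a pose out of reach is approached as far as the arm can. A call with a gripper value outside its range is refused whole. The fingers move at their own pace and stop on an object; "force" is the grip in N (left out, the last holds). Time passes only in rows, so rows that repeat a pose let the fingers close. It gives the time, the measured TCP pose, the force, the opening and the grip force at its end, in the units of the state.
- observe(): the state, without advancing time (a new reading comes with each control period).
- get_image(name): name is "side" or "top" or "wrist"; returns the picture (480x640x3 uint8, red, green, blue); there is no depth.
- camera_params(name): a dict with "vertical_fov" (degrees; the focal length in pixels is half the picture's height over the tangent of half this angle, whatever the lens; pixels are square), "cx", "cy" (the principal point, pixels), "T" (4x4, takes a point from camera to world coordinates). Camera axes: x right, y down, z forward; pixel columns grow to the right and rows downward; lengths in m; the calibration is good to about 2 mm. A picture is of the moment at which its call begins: read the wrist's pose just before it. camera_params takes no time and is no camera call; for the wrist camera it gives the pose at the moment of the call.
- sign_off(): hands the job in; it is judged then, once.
Trained networks look in the newest picture that a camera, given by its name, has taken for a name from the list of things; names that differ only in an ending like _2 or _b are one class to them, and where a whole thing is asked for, a point or a joint stands for the part that bears it (a point fixed in the world has none). Each returns a list of dicts, best first, with "p" (0 to 1); they miss things now and then, are a little off and sometimes report something else, mostly with a low value. They report only what shows in the picture. A call takes as long as a camera call. They do not tell look-alikes from the thing itself.
- silhouettes(query, camera): "mask" (480x640 bool, what is visible of it) and "pixel" ([column, row] in pixels, amid what is visible of it).
The state is a dict: "clock": time; "joints": joint angles; "dq": joint speeds; "joint_efforts": joint torques, N m; "position": TCP position; "ee_rot": TCP orientation; "force": force on the tool from outside, world axes, zero at the start; "ft_torque": the same for the moment, N m; "width": opening from 0.0 (shut) to 1.0 (fully open); "gripper_force": force on a finger pad.
Only numpy, scipy, OpenCV 4.12 (cv2) and the standard library are available. Lean on these libraries where they do the work, as an engineer would, in place of code of your own. Each camera call takes 0.05 s, during which the arm holds its last target. There are 200 camera calls.

## Task

Turn the rotary gauge rack by the knob on top until its empty hook stands over the raised T-shaped pointer on the foot, and let go of the knob. Only then take the gauge plate out of its slotted holder and hang it gently by its hole on that hook, tab up, so that it hangs freely behind the hook's upturned tip. Feel for the hook rather than pushing hard, and leave the loose things round about where they are.

Things in the scene. Friction and masses are not known exactly. Their poses are not given: they have to be found in the camera images.
- rack_base: The fixed foot of the rotary gauge rack: a dark round disc 164 mm across and 18 mm high with a column 40 mm across. Origin: centre of the underside, on the rack's vertical axis. A raised T-shaped aluminium pointer on the disc lies along the foot's own -x axis, 54 to 78 mm from the axis, 25 mm above the bench at its top. It marks the loading place.
- turret (a joint): Angle of the rack's turning head on the foot (rad), growing counter-clockwise seen from above. At 0 the empty hook points along the foot's -x, over the pointer; at q it points along that direction turned by q about the vertical. It starts at 0.6 to 1.4. Travel -0.6 to 2.0. A constant friction of about 0.25 N m holds it where it is left.
- turret_hub (a point): Point on the rack's axis, 122 mm above the bench, turning with the head; the empty hook points along this frame's -x. The head is a grey drum 88 mm across, 100 to 135 mm high, with four upright slotted rails (90 to 154 mm high, faces 45 mm from the axis) 90 degrees apart, a hook in each. Three hooks carry fixed gauge plates (94 mm from the axis, tops up to 195 mm high); one is empty.
- hook_mid (a point): Nominal place of the empty hook: 114 mm out from the axis, 122 mm high. It is really clamped up to 18 mm higher or lower (not reported: find by touch; slips above 40 N). 7 mm round bar: level out to 103 mm from the axis, then rising 2.5 mm to its round end, centre 114 mm from the axis, top 6 mm above the level part's centreline. Clamped mid-slot, its level centreline is at this height.
- knob_grip (a point): Centre of the black wing knob on top of the head, on the axis, 180 mm above the bench. The wing is 46 mm long along this frame's x axis, 12 mm thick along its y axis, and stands from 155 to 195 mm above the bench. It turns with the head.
- holder: Fixed grey plastic holder, foot 70 x 70 mm and 6 mm thick, with an upright slot 10 mm wide along its x and 48 mm along its y, open at the top, its floor 6 mm and its top 32 mm above the bench. Origin: centre of the underside. The gauge plate stands in the slot at the start.
- gauge: The loose steel gauge plate, 150 g nominal: 8 mm thick (along its x axis), 44 mm wide (y), 130 mm tall (z, up when it stands or hangs the right way). Origin: centre of the lower edge, which is straight and 34 mm wide. It has small notches in its side edges low down, a hole, and a 30 mm wide tab on top.
- gauge_hole (a point): Centre of the gauge plate's hanging hole, 65 mm above the plate's lower edge. The hole runs through the thickness, is 18 mm wide, from 7 mm below this point to 7 mm above it in the middle; its upper edge is a shallow inverted V, about 4 mm above this point at the sides.
- gauge_grip (a point): Middle of the plate's tab, 115 mm above the plate's lower edge, 50 mm above the hole's centre: the place to pinch it across its 8 mm thickness. The tab runs from 84 to 130 mm above the lower edge.
- loupe: Bystander: black loupe standing on the bench, 37 mm across, 34 mm high. Origin: centre of its underside.
- reticle_plate: Bystander: small grey frame-like plate, 30 x 62 x 8 mm, flat on the bench. Origin: centre of its underside.
- tape_roll: Bystander: roll of tape, 70 mm across, 19 mm high, flat on the bench. Origin: centre of its underside.
Mind the look-alikes: they are no part of the job. Of the things shaped like the gauge, the steel one is meant.

How it is judged:
On the way:
1. the empty hook stands over the pointer (within 0.1 rad), the knob let go, the gauge plate still in its holder (value of joint turret between -0.1 and 0.1 rad and contact force between the fingers and rack_base below 0.1 N and distance of gauge_hole from where it was at the start of the episode below 0.012 m), for 0.2 s.
At the end, for the whole second after the job is handed in: The empty hook is still within 0.15 rad of the pointer; the gauge plate hangs on it by its hole, at rest, tab up within 0.3 rad of upright, its hole 60 to 108 mm from the rack's axis, within 10 mm of the hook's line and at the hook's height, carried by the rack alone (value of joint turret between -0.15 and 0.15 rad and x of gauge_hole in the frame of turret_hub between -0.108 and -0.06 m and y of gauge_hole in the frame of turret_hub between -0.01 and 0.01 m and z of gauge_hole in the frame of turret_hub between -0.03 and 0.022 m and angle between gauge's own z axis and vertical below 0.3 rad and contact force between gauge and rack_base above 0.3 N and linear speed of gauge below 0.03 m/s); the robot touches nothing.
It fails at once if the gauge plate is pressed against the rack with more than 25 N (contact force between gauge and rack_base above 25 N).
It fails at once if the loupe is moved by more than 20 mm (distance of loupe from where it was at the start of the episode above 0.02 m).
It fails at once if the reticle plate is moved by more than 20 mm (distance of reticle_plate from where it was at the start of the episode above 0.02 m).
It fails at once if the tape roll is moved by more than 20 mm (distance of tape_roll from where it was at the start of the episode above 0.02 m).
It also fails if it takes over 58 s, if anything falls off the work surface, if the arm or the gripper's body presses on something with over 40 N, if the wrist force passes 120 N, or if a joint passes its speed limit or range.

## Working session

There is one attempt and no reset: what is moved stays moved. The work goes in short steps, Python scripts to look and compute and a tool call to move; the robot and the scene stay as the last step left them, time stands still between calls to the robot, and variables do not carry over. Pictures are saved under pics/ and viewed, at most 12 in all, crops included, and the job is handed in when it is done.

Besides the shell and the picture viewer there is one more tool, called after "Call:" as name(argument=value, ...), one argument or row to a line, values as JSON. jog_arm: Moves the arm, as the interface text tells. Its arguments: {"type":"object","properties":{"motion":{"type":"array"},"force":{"type":"number"}},"required":["motion"]}

```bash
mkdir -p pics; cat > h.py <<'E'
import numpy as np, cv2
from cell import *
from scipy.spatial.transform import Rotation as R
def proj(P,c):
    T=np.array(c["T"]);p=(np.atleast_2d(P)-T[:3,3])@T[:3,:3];f=240/np.tan(np.radians(c["vertical_fov"])/2)
    return np.c_[c["cx"]+f*p[:,0]/p[:,2],c["cy"]+f*p[:,1]/p[:,2]]
def ray(px,c):
    T=np.array(c["T"]);f=240/np.tan(np.radians(c["vertical_fov"])/2)
    d=T[:3,:3]@np.array([(px[0]-c["cx"])/f,(px[1]-c["cy"])/f,1]);return T[:3,3],d/np.linalg.norm(d)
def onz(px,c,z):
    o,d=ray(px,c);return o+d*(z-o[2])/d[2]
def tri(obs):
    A=np.zeros((3,3));b=np.zeros(3)
    for px,c in obs:
        o,d=ray(px,c);M=np.eye(3)-np.outer(d,d);A+=M;b+=M@o
    X=np.linalg.solve(A,b);return X,[np.linalg.norm((np.eye(3)-np.outer(d,d))@(X-o)) for o,d in [ray(*q) for q in obs]]
def save(n,im): cv2.imwrite(f"pics/{n}.png",cv2.cvtColor(im,cv2.COLOR_RGB2BGR))
E
python3 - <<'E'
from h import *
np.set_printoptions(precision=4,suppress=True)
for n in ["side","top"]:
    im=get_image(n);save(n+"0",im);c=camera_params(n);print(n,c["vertical_fov"],np.array(c["T"]))
    for q in ["gauge","holder","turret","knob_grip","rack_base","loupe","tape_roll","reticle_plate"]:
        for s in silhouettes(q,n)[:4]:print(q,round(s["p"],2),s["pixel"],s["mask"].sum())
c=camera_params("wrist");print(np.array(c["T"]),c["vertical_fov"]);s=observe();print(s)
E
```

```text
side 44.72508444632299 [[ 0.9891 -0.1273  0.0735  0.4552]
 [-0.1469 -0.8661  0.4779 -0.5367]
 [ 0.0028 -0.4835 -0.8754  1.0154]
 [ 0.      0.      0.      1.    ]]
gauge 0.83 [263.8, 165.4] 270
gauge 0.54 [309.8, 194.0] 278
holder 0.84 [265.7, 186.5] 861
holder 0.43 [360.1, 248.6] 4331
turret 0.56 [356.5, 246.6] 4448
knob_grip 0.56 [358.5, 248.8] 4407
rack_base 0.72 [351.4, 269.4] 7995
rack_base 0.51 [358.3, 244.8] 4288
loupe 0.59 [390.6, 371.7] 463
tape_roll 0.9 [215.2, 224.2] 854
reticle_plate 0.68 [342.9, 182.8] 401
reticle_plate 0.44 [264.0, 162.2] 248
top 57.8553577454989 [[ 0.0045 -0.9811  0.1934  0.3257]
 [-1.     -0.0049 -0.0015 -0.0376]
 [ 0.0024 -0.1934 -0.9811  1.0357]
 [ 0.      0.      0.      1.    ]]
gauge 0.77 [226.4, 246.3] 237
gauge 0.72 [260.5, 222.0] 219
holder 0.61 [236.9, 262.7] 666
turret 0.81 [332.0, 187.8] 2742
knob_grip 0.81 [333.8, 189.4] 2821
rack_base 0.7 [328.1, 201.4] 4531
loupe 0.79 [410.3, 191.8] 245
tape_roll 0.71 [270.5, 300.3] 556
tape_roll 0.63 [333.1, 201.7] 4460
tape_roll 0.4 [224.9, 251.0] 240
reticle_plate 0.6 [241.3, 198.5] 300
[[ 0.4205  0.876   0.2361  0.1994]
 [ 0.9073 -0.4058 -0.1102  0.5973]
 [-0.0007  0.2606 -0.9655  0.3854]
 [ 0.      0.      0.      1.    ]] 67.8315865952025
{'clock': 0.9, 'joints': array([-1.2396,  0.4345,  0.025 ,  1.5732, -0.0116,  1.134 , -0.0751]), 'dq': array([-0.0005,  0.002 ,  0.0009,  0.0014,  0.0006, -0.0009,  0.0012]), 'joint_efforts': array([  0.0002, -66.7645,   0.9843, -31.4814,  -0.0605,   0.0327,
         0.    ]), 'position': array([0.2627, 0.5671, 0.2035]), 'ee_rot': array([0.6761, 3.068 , 0.0001]), 'force': array([0.5263, 0.04  , 0.6039]), 'ft_torque': array([ 0.0377, -0.005 , -0.0127]), 'gripper_force': 0.0, 'width': 1.0006196684123818}
```

```bash
ls pics
```

```text
side0.png
top0.png
```

```bash
python3 - <<'E'
import cv2
a=cv2.imread("pics/side0.png")[130:400,180:440];b=cv2.imread("pics/top0.png")[140:330,190:440]
cv2.imwrite("pics/s1.png",cv2.resize(a,None,fx=2.2,fy=2.2,interpolation=3));cv2.imwrite("pics/t1.png",cv2.resize(b,None,fx=3,fy=3,interpolation=3))
E
```

```text
(no output)
```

View pics/s1.png

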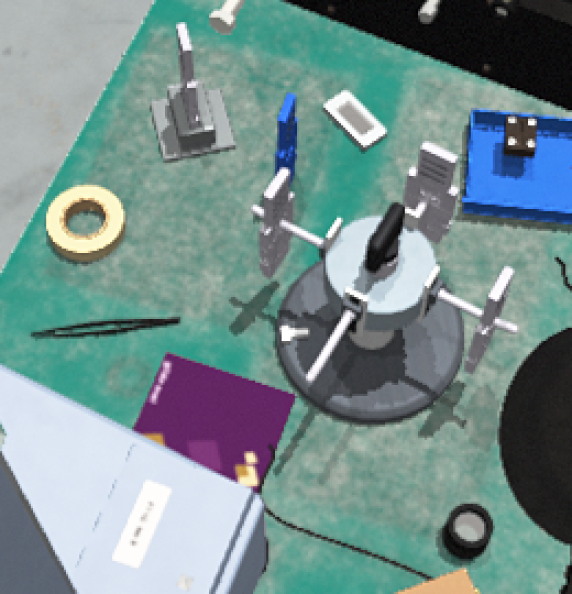

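View pics/t1.png

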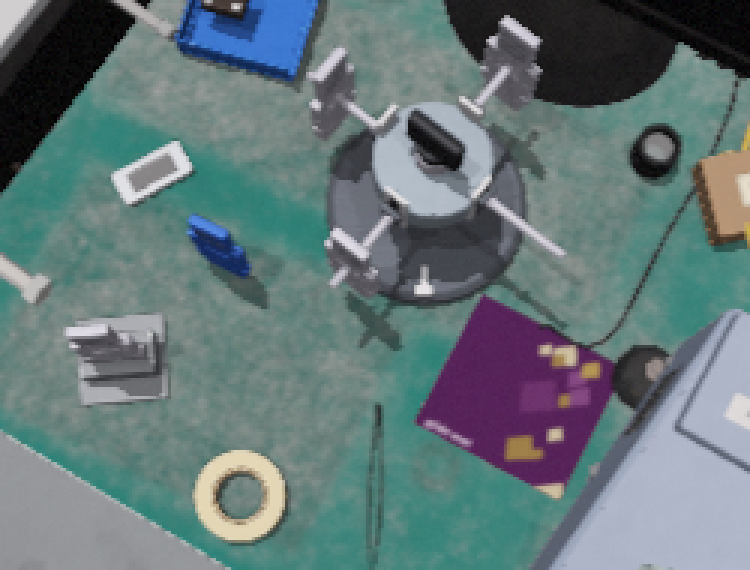

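Side view: the steel gauge stands in the holder at full-picture px (265,165), the blue look-alike at (310,190), and there are three fixed plates on the rack. In the top view steel is at (222,252) and blue at (262,222). The empty hook tip is at side (322,301) / top (378,224), and the pointer at side (313,281) / top (332,234). I choose the steel plate in the grey holder.

```bash
python3 - <<'E'
from h import *
np.set_printoptions(precision=4,suppress=True)
cs,ct=camera_params("side"),camera_params("top")
S=lambda x,y:(180+x/2.2,130+y/2.2); T=lambda x,y:(190+x/3,140+y/3)
for n,s,t in [("knob",(385,240),(435,142)),("ptr",(293,333),(425,285)),("tip",(312,378),(563,253)),("gaugetop",(183,30),(88,334)),("loupe top",(470,525),(657,148)),("tape",(86,222),(240,495)),("fixedL top",(279,178),(348,240)),("tray",(500,140),(250,40)), ("blue top",(289,98),(212,226)),("fixfar top",(438,152),(330,62)),("fixR top",(503,275),(520,35))]:
    print(n,*tri([(S(*s),cs),(T(*t),ct)]))
print("holder foot top",np.array([onz(T(*p),ct,.006) for p in [(165,315),(168,400),(82,405),(75,320)]]))
print("holder foot side",np.array([onz(S(*p),cs,.006) for p in [(152,100),(165,158),(235,150),(215,92)]]))
print("knob ends top",np.array([onz(T(*p),ct,.195) for p in [(412,115),(462,145)]]))
print("disc", np.array([onz(T(*p),ct,.018) for p in [(328,205),(525,205),(425,302)]]),np.array([onz(S(*p),cs,.018) for p in [(275,330),(463,330),(375,418)]]))
E
```

```text
knob [ 0.6081 -0.0778  0.17  ] [np.float64(0.0005863051155647048), np.float64(0.0005863051155645185)]
ptr [ 0.5389 -0.076   0.0219] [np.float64(0.0018872589412355766), np.float64(0.0018872589412354704)]
tip [ 0.5374 -0.169   0.1401] [np.float64(0.0014684394462645114), np.float64(0.0014684394462644902)]
gaugetop [0.4781 0.1625 0.1456] [np.float64(0.0027378199073152427), np.float64(0.0027378199073152015)]
loupe top [ 0.6511 -0.2635  0.0278] [np.float64(0.001383431567573769), np.float64(0.0013834315675736576)]
tape [0.3724 0.0681 0.0081] [np.float64(0.0006757298197396466), np.float64(0.0006757298197396143)]
fixedL top [ 0.5356 -0.0182  0.1807] [np.float64(0.0009276845887487464), np.float64(0.0009276845887486994)]
tray [0.7401 0.0663 0.0558] [np.float64(0.01054541299156652), np.float64(0.01054541299156655)]
blue top [0.5565 0.0791 0.145 ] [np.float64(0.003392457502772821), np.float64(0.0033924575027728604)]
fixfar top [ 0.6657 -0.0045  0.1688] [np.float64(0.0005662501058966232), np.float64(0.0005662501058968932)]
fixR top [ 0.6791 -0.1345  0.1971] [np.float64(0.0034892865551453688), np.float64(0.0034892865551454126)]
holder foot top [[0.5147 0.1319 0.006 ]
 [0.4461 0.1271 0.006 ]
 [0.4418 0.1951 0.006 ]
 [0.5102 0.204  0.006 ]]
holder foot side [[0.4459 0.1958 0.006 ]
 [0.4512 0.128  0.006 ]
 [0.5172 0.1274 0.006 ]
 [0.5069 0.1964 0.006 ]]
knob ends top [[ 0.6184 -0.0613  0.195 ]
 [ 0.5974 -0.0949  0.195 ]]
disc [[ 0.6034  0.0016  0.018 ]
 [ 0.6042 -0.1575  0.018 ]
 [ 0.524  -0.0765  0.018 ]] [[ 0.5262 -0.0685  0.018 ]
 [ 0.686  -0.092   0.018 ]
 [ 0.5964 -0.1602  0.018 ]]
```

Call:
jog_arm(
  motion=[
    [[-0.05, -0.04, -0.06, 0, 0, -0.1, -1], [-0.336, -0.282, -0.117, 0, 0, -0.436, -1], [-0.336, -0.282, -0.117, 0, 0, -0.436, -1], [-0.336, -0.282, -0.117, 0, 0, -0.436, -1], [-0.336, -0.282, -0.117, 0, 0, -0.436, -1], [-0.336, -0.282, -0.117, 0, 0, -0.436, -1], [-0.336, -0.282, -0.117, 0, 0, -0.436, -1], [-0.336, -0.282, -0.117, 0, 0, -0.436, -1], [-0.336, -0.282, -0.117, 0, 0, -0.436, -1], [-0.336, -0.282, -0.117, 0, 0, -0.436, -1]],
  ],
)

```text
clock: 1.73
position: [0.4318, 0.2058, 0.3122]
ee_rot: [-0.003, 3.141, 0.001]
force: [0.6, -0.3, 0.4]
width: 0.999
gripper_force: 0.0
```

Call:
jog_arm(
  motion=[
    [[0, 0, 0, 0, 0, 0, -1], [0, 0, 0, 0, 0, 0, -1]],
  ],
)

```text
clock: 1.9
position: [0.4326, 0.2057, 0.3122]
ee_rot: [0.005, 3.14, 0.001]
force: [-0.1, 0.6, -0.0]
width: 1.0
gripper_force: 0.0
```

```bash
python3 - <<'E'
from h import *
np.set_printoptions(precision=4,suppress=True)
s=observe();print(s["clock"],s["position"],s["joints"],R.from_rotvec(s["ee_rot"]).as_matrix())
c=camera_params("wrist");im=get_image("wrist");save("w1",im);np.save("w1.npy",np.array([c],dtype=object),allow_pickle=True)
print(np.array(c["T"]),c["cx"],c["cy"])
for q in ["gauge","holder"]:
    for m in silhouettes(q,"wrist")[:3]:print(q,m["p"],m["pixel"],cv2.boundingRect(m["mask"].astype(np.uint8)))
E
```

```text
1.9 [0.4326 0.2057 0.3122] [-0.6743  0.1105  0.1337  1.7473 -0.0151  1.283   1.0304] [[-1.      0.0032  0.0016]
 [ 0.0032  1.      0.0008]
 [-0.0016  0.0008 -1.    ]]
[[ 0.0034  0.9651  0.2619  0.3625]
 [ 1.     -0.0034 -0.0006  0.2064]
 [ 0.0003  0.2619 -0.9651  0.4941]
 [ 0.      0.      0.      1.    ]] 330.54974354384024 242.5975820643095
gauge 0.86 [244.9, 294.1] (234, 278, 26, 36)
gauge 0.59 [297.5, 248.4] (278, 232, 40, 34)
holder 0.57 [304.8, 220.7] (275, 205, 55, 50)
```

View pics/w1.png

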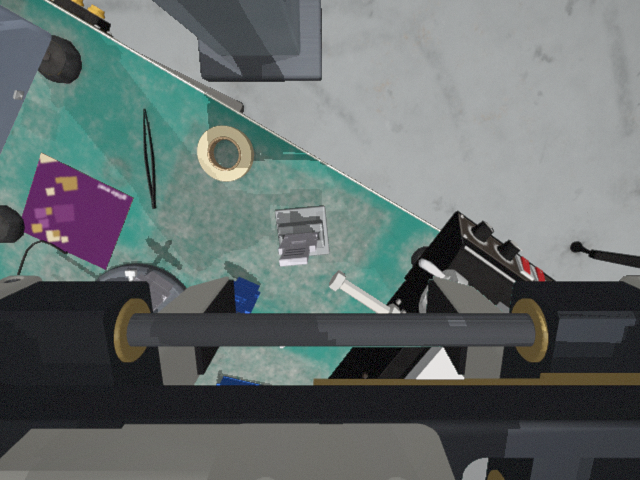

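The wrist view shows the steel gauge in its holder at (297,240), its tab top near (294,262), the blue look-alike half hidden at (245,294), and the tape roll at (225,153). The lower part is hidden by the gripper.

Call:
jog_arm(
  motion=[
    [[-0.177, -0.286, 0, 0, 0, 0, -1], [-0.177, -0.286, 0, 0, 0, 0, -1], [-0.177, -0.286, 0, 0, 0, 0, -1], [-0.177, -0.286, 0, 0, 0, 0, -1], [-0.177, -0.286, 0, 0, 0, 0, -1], [-0.177, -0.286, 0, 0, 0, 0, -1], [-0.177, -0.286, 0, 0, 0, 0, -1], [-0.177, -0.286, 0, 0, 0, 0, -1], [-0.177, -0.286, 0, 0, 0, 0, -1], [-0.177, -0.286, 0, 0, 0, 0, -1]],
  ],
)

```text
clock: 2.88
position: [0.6097, -0.0791, 0.31]
ee_rot: [-0.0, -3.14, 0.002]
force: [-0.7, 1.4, -0.5]
width: 1.005
gripper_force: 0.0
```

```bash
python3 - <<'E'
from h import *
np.set_printoptions(precision=4,suppress=True)
s=observe();print(s["clock"],s["position"],s["joints"])
c=camera_params("wrist");im=get_image("wrist");save("w2",im);np.save("w2.npy",np.array([c],dtype=object),allow_pickle=True)
print(np.array(c["T"]))
for P in [(.607,-.078,.018),(.607,-.078,.195),(.54,-.077,.025),(.537,-.169,.14)]:print(proj(P,c))
a=cv2.imread("pics/w1.png")[195:275,255:345];b=cv2.imread("pics/w2.png")[60:300,200:470]
a=cv2.resize(a,(270,240),interpolation=3)
cv2.imwrite("pics/w2c.png",cv2.resize(np.vstack([b]),None,fx=2.4,fy=2.4,interpolation=3))
cv2.imwrite("pics/w1c.png",cv2.resize(a,None,fx=2,fy=2,interpolation=3))
E
```

```text
2.8833 [ 0.6097 -0.0791  0.31  ] [-0.2061  0.3612  0.3602  1.4497 -0.1265  1.3554  1.7308]
[[ 0.0002  0.966   0.2585  0.5401]
 [ 1.      0.0002 -0.0015 -0.0782]
 [-0.0015  0.2585 -0.966   0.4921]
 [ 0.      0.      0.      1.    ]]
[[331.2714 199.0742]]
[[331.3587 228.2984]]
[[332.0811 146.9771]]
[[235.6555 143.7032]]
```

View pics/w2c.png

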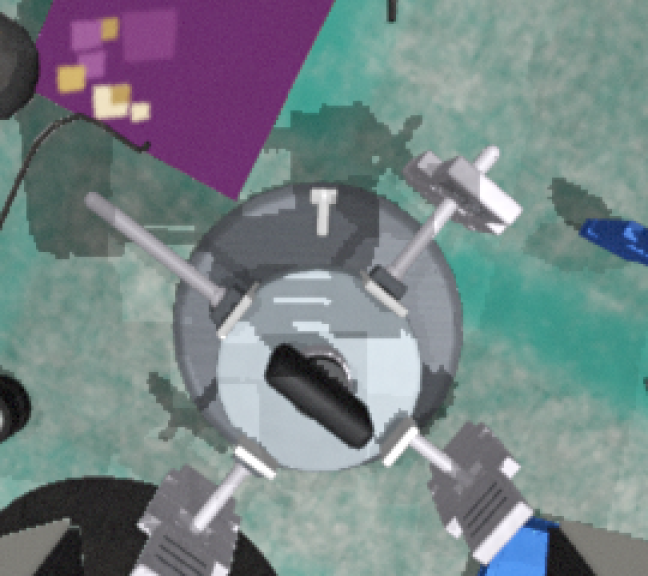

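View pics/w1c.png

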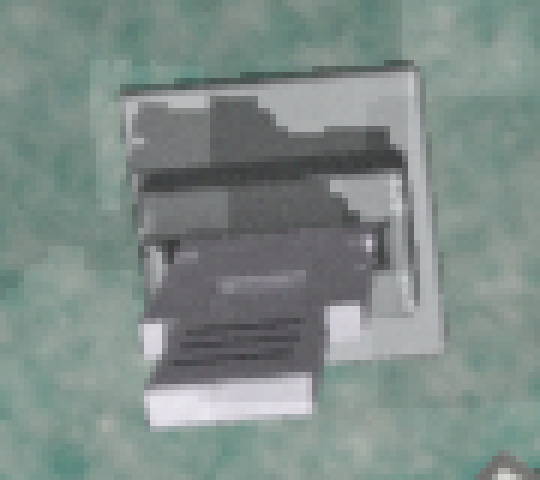

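The w2 crop (scale 2.4, offset 200,60) shows the rack: hook tip at full px (239,144), pointer T at (334,141), knob top at (335,225). The w1 crop confirms the steel gauge in the grey holder, tab top face centred at full px (293,262) and yawed by about 0.1 rad.

```bash
python3 - <<'E'
from h import *
np.set_printoptions(precision=4,suppress=True)
cs,ct=camera_params("side"),camera_params("top")
w1=np.load("w1.npy",allow_pickle=True)[0];w2=np.load("w2.npy",allow_pickle=True)[0]
S=lambda x,y:(180+x/2.2,130+y/2.2); T=lambda x,y:(190+x/3,140+y/3);W=lambda x,y:(200+x/2.4,60+y/2.4);V=lambda x,y:(255+x/6,195+y/6)
print("tip",*tri([(S(312,378),cs),(T(563,253),ct),(W(93,202),w2)]))
print("knob",*tri([(S(385,240),cs),(T(435,142),ct),(W(322,393),w2)]))
print("ptr T", onz(W(323,195),w2,.025),onz(W(322,233),w2,.025), onz(T(425,287),ct,.025),onz(T(424,268),ct,.025),onz(S(285,331),cs,.025),onz(S(305,335),cs,.025))
print("knob ends wrist",onz(W(285,352),w2,.195),onz(W(362,432),w2,.195))
print("hook base wrist z.137",onz(W(215,290),w2,.137),"tip",onz(W(95,204),w2,.139))
print("disc w",onz(W(175,330),w2,.018),onz(W(462,330),w2,.018))
print("gauge top",*tri([(S(184,32),cs),(T(88,333),ct),(V(229,402),w1)]),onz(V(229,402),w1,.136),onz(T(88,333),ct,.136),onz(S(184,32),cs,.136))
print("gauge top corners",np.array([onz(V(*p),w1,.136) for p in [(145,392),(312,375),(312,412),(147,428)]]))
print("holder foot",np.array([onz(V(*p),w1,.006) for p in [(122,95),(418,65),(442,352)]]))
E
```

```text
tip [ 0.5377 -0.168   0.1375] [np.float64(0.0014810863400391418), np.float64(0.00202573797312409), np.float64(0.0013054822953424373)]
knob [ 0.6086 -0.0767  0.1684] [np.float64(0.0004030530957967994), np.float64(0.0013996116192164264), np.float64(0.00131665728499748)]
ptr T [ 0.533  -0.0739  0.025 ] [ 0.5524 -0.0743  0.025 ] [ 0.5347 -0.0763  0.025 ] [ 0.5502 -0.0755  0.025 ] [ 0.534 -0.074  0.025] [ 0.5503 -0.0801  0.025 ]
knob ends wrist [ 0.5884 -0.0886  0.195 ] [ 0.6173 -0.0613  0.195 ]
hook base wrist z.137 [ 0.5722 -0.1191  0.137 ] tip [ 0.5382 -0.1656  0.139 ]
disc w [ 0.6049 -0.1556  0.018 ] [0.6049 0.0034 0.018 ]
gauge top [0.4797 0.1658 0.1379] [np.float64(0.002235008003703246), np.float64(0.0031446751420885085), np.float64(0.001179251191686579)] [0.4807 0.1667 0.136 ] [0.4777 0.1639 0.136 ] [0.4816 0.169  0.136 ]
gauge top corners [[0.4788 0.152  0.136 ]
 [0.4758 0.1814 0.136 ]
 [0.4826 0.1813 0.136 ]
 [0.4855 0.1521 0.136 ]]
holder foot [[0.4491 0.1299 0.006 ]
 [0.4424 0.1982 0.006 ]
 [0.5113 0.2034 0.006 ]]
```

Call:
jog_arm(
  motion=[
    [[0.0025, 0.002, 0.02, 0, 0, 1.2, 0], [0.0025, 0.002, 0.04, 0, 0, 1.2, 0], [0.0025, 0.002, 0.04, 0, 0, 1.2, 0], [0.0025, 0.002, 0.04, 0, 0, 1.2, 0], [0.0025, 0.002, 0.04, 0, 0, 1.2, 0], [0.0025, 0.002, 0.04, 0, 0, 1.2, 0], [0.0025, 0.002, 0.04, 0, 0, 1.2, 0], [0.0025, 0.002, 0.04, 0, 0, 1.2, 0], [0.0025, 0.002, 0.04, 0, 0, 1.2, 0], [0.0025, 0.002, 0.04, 0, 0, 1.2, 0]],
  ],
)

```text
clock: 3.77
position: [0.6062, -0.072, 0.2711]
ee_rot: [-1.773, -2.591, -0.002]
force: [0.0, 0.3, -0.5]
width: 0.499
gripper_force: 0.0
```

Call:
jog_arm(
  motion=[
    [[0, 0, 0.02, 0, 0, 1.027, 0], [0, 0, 0.02, 0, 0, 1.027, 0], [0, 0, 0.02, 0, 0, 1.027, 0], [0, 0, 0.02, 0, 0, 1.027, 0], [0, 0, 0.02, 0, 0, 1.027, 0], [0, 0, 0.02, 0, 0, 1.027, 0], [0, 0, 0.02, 0, 0, 1.027, 0], [0, 0, 0.02, 0, 0, 1.027, 0], [0, 0, 0.02, 0, 0, 1.027, 0], [0, 0, 0.02, 0, 0, 1.027, 0]],
  ],
)

```text
clock: 4.6
position: [0.6063, -0.073, 0.251]
ee_rot: [-2.813, -1.396, 0.0]
force: [0.2, 0.6, 0.4]
width: 0.5
gripper_force: 0.0
```

```bash
python3 - <<'E'
from h import *
np.set_printoptions(precision=4,suppress=True)
s=observe();M=R.from_rotvec(s["ee_rot"]).as_matrix();print(s["clock"],s["position"],s["joints"],M,np.degrees(np.arctan2(M[1,1],M[0,1])))
print("world delta to (.607,-.077,.163) in tool", M.T@(np.array([.607,-.077,.163])-s["position"]))
E
```

```text
4.6 [ 0.6063 -0.073   0.251 ] [-0.5346  0.4664  0.8629  1.5866 -0.3679  1.2604 -0.2596] [[ 0.6046  0.7965 -0.0007]
 [ 0.7965 -0.6046  0.0011]
 [ 0.0005 -0.0013 -1.    ]] -37.20227054009094
world delta to (.607,-.077,.163) in tool [-0.0028  0.0031  0.088 ]
```

Call:
jog_arm(
  motion=[
    [[-0.003, 0.003, 0.03, 0, 0, 0, 0], [-0.003, 0.003, 0.06, 0, 0, 0, 0], [-0.003, 0.003, 0.08, 0, 0, 0, 0], [-0.003, 0.003, 0.088, 0, 0, 0, 0], [-0.003, 0.003, 0.088, 0, 0, 0, 0]],
  ],
)

```text
clock: 5.02
position: [0.6058, -0.0786, 0.1617]
ee_rot: [-2.813, -1.394, 0.004]
force: [-0.2, 0.4, 1.0]
width: 0.498
gripper_force: 0.0
```

Call:
jog_arm(
  motion=[
    [[0, 0, 0, 0, 0, 0, 0.6], [0, 0, 0, 0, 0, 0, 1], [0, 0, 0, 0, 0, 0, 1], [0, 0, 0, 0, 0, 0, 1], [0, 0, 0, 0, 0, 0, 1], [0, 0, 0, 0, 0, 0, 1]],
  ],
  force=25,
)

```text
clock: 5.52
position: [0.6062, -0.079, 0.1637]
ee_rot: [-2.815, -1.39, 0.001]
force: [-1.2, -0.6, 6.9]
width: 0.128
gripper_force: 25.0
```

Call:
jog_arm(
  motion=[
    [[0, 0, 0, 0, 0, 0.11, 1], [0, 0, 0, 0, 0, 0.22, 1], [0, 0, 0, 0, 0, 0.33, 1], [0, 0, 0, 0, 0, 0.44, 1], [0, 0, 0, 0, 0, 0.55, 1], [0, 0, 0, 0, 0, 0.66, 1], [0, 0, 0, 0, 0, 0.77, 1], [0, 0, 0, 0, 0, 0.87, 1], [0, 0, 0, 0, 0, 0.94, 1], [0, 0, 0, 0, 0, 0.94, 1]],
  ],
)

```text
clock: 6.35
position: [0.6054, -0.0774, 0.1637]
ee_rot: [-3.137, 0.041, 0.006]
force: [-11.5, 8.4, 14.3]
width: 0.127
gripper_force: 25.0
```

Call:
jog_arm(
  motion=[
    [[0, 0, 0, 0, 0, 0, 0.5], [0, 0, 0, 0, 0, 0, 0.3], [0, 0, 0, 0, 0, 0, 0.3], [0, 0, 0, 0, 0, 0, 0.3]],
  ],
)

```text
clock: 6.68
position: [0.6072, -0.0802, 0.1634]
ee_rot: [3.141, -0.037, 0.001]
force: [0.2, -1.0, -0.1]
width: 0.34
gripper_force: 0.0
```

```bash
python3 - <<'E'
from h import *
np.set_printoptions(precision=4,suppress=True)
s=observe();M=R.from_rotvec(s["ee_rot"]).as_matrix();print(s["clock"],s["position"],s["force"],s["joints"],np.degrees(np.arctan2(M[1,1],M[0,1])))
im=get_image("side");save("side1",im);b=get_image("top");save("top1",b)
A=cv2.resize(im[190:320,290:420],None,fx=3,fy=3,interpolation=3);B=cv2.resize(b[150:280,270:400],None,fx=3,fy=3,interpolation=3)
save("st1",np.hstack([A,B]))
E
```

```text
6.6833 [ 0.6072 -0.0802  0.1634] [ 0.1909 -0.9613 -0.0978] [-0.6159  0.6438  1.0708  1.711  -0.6112  1.1623 -0.9674] -91.33634919085976
```

View pics/st1.png

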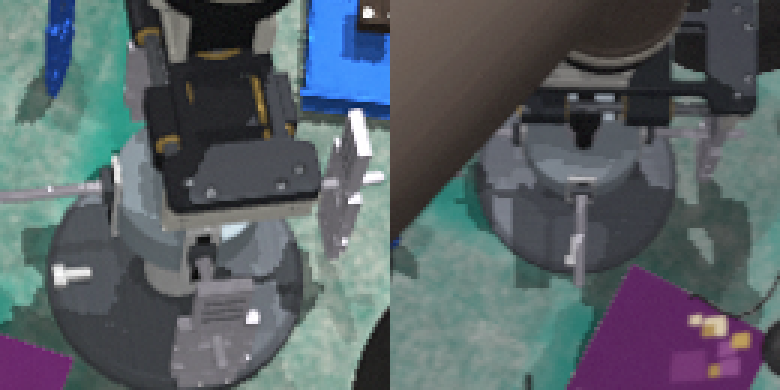

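The hook now lies over the pointer: top view tip at full px (334,244), hook base (334,215). I'll compute the angle.

```bash
python3 - <<'E'
from h import *
np.set_printoptions(precision=4,suppress=True)
cs,ct=camera_params("side"),camera_params("top")
T=lambda x,y:(270+(x-390)/3,150+y/3);S=lambda x,y:(290+x/3,190+y/3)
a,b=onz(T(581,282),ct,.139),onz(T(581.5,197),ct,.137);print("hook top",a,b,np.degrees(np.arctan2(b[1]-a[1],b[0]-a[0])))
print("ptr",onz(T(572,256),ct,.025),onz(T(570,240),ct,.025))
a,b=onz(S(0,195),cs,.137),onz(S(100,188),cs,.137);print("hook side",a,b,np.degrees(np.arctan2(b[1]-a[1],b[0]-a[0])))
E
```

```text
hook top [ 0.4933 -0.0761  0.139 ] [ 0.5552 -0.0767  0.137 ] -0.6014174481039917
ptr [ 0.5355 -0.0739  0.025 ] [ 0.5485 -0.0723  0.025 ]
hook side [ 0.4993 -0.0741  0.137 ] [ 0.5562 -0.0779  0.137 ] -3.833545959082812
```

Call:
jog_arm(
  motion=[
    [[0, 0, -0.04, 0, 0, 0, 0.3], [0, 0, -0.08, 0, 0, 0, 0.2], [0, 0, -0.12, 0, 0, -0.1, 0], [-0.133, -0.243, -0.12, 0, 0, -0.9, 0], [-0.133, -0.243, -0.12, 0, 0, -0.9, 0], [-0.133, -0.243, -0.12, 0, 0, -0.9, 0], [-0.133, -0.243, -0.12, 0, 0, -0.9, 0], [-0.133, -0.243, -0.12, 0, 0, -0.9, 0], [-0.133, -0.243, -0.12, 0, 0, -0.9, 0], [-0.133, -0.243, -0.12, 0, 0, -0.9, 0]],
  ],
)

```text
clock: 7.62
position: [0.4776, 0.1698, 0.2833]
ee_rot: [-2.836, -1.348, -0.0]
force: [0.9, 0.5, -0.2]
width: 0.496
gripper_force: 0.0
```

Call:
jog_arm(
  motion=[
    [[0, 0, 0, 0, 0, -0.795, 0], [0, 0, 0, 0, 0, -0.795, 0], [0, 0, 0, 0, 0, -0.795, 0], [0, 0, 0, 0, 0, -0.795, 0], [0, 0, 0, 0, 0, -0.795, 0], [0, 0, 0, 0, 0, -0.795, 0], [0, 0, 0, 0, 0, -0.795, 0], [0, 0, 0, 0, 0, -0.795, 0]],
  ],
)

```text
clock: 8.28
position: [0.4798, 0.1656, 0.2835]
ee_rot: [-2.105, -2.332, -0.001]
force: [-0.4, 0.6, 0.3]
width: 0.499
gripper_force: 0.0
```

```bash
cat > st.py <<'E'
from h import *
import sys
np.set_printoptions(precision=4,suppress=True)
s=observe();M=R.from_rotvec(s["ee_rot"]).as_matrix();print(s["clock"],s["position"],s["force"],s["joints"],"yaw",np.degrees(np.arctan2(M[1,1],M[0,1])),"tilt",M[:,2],"w",s["width"],s["gripper_force"])
g=np.array(eval(sys.argv[1]));print("tool delta",M.T@(g[:3]-s["position"]),"wz",-np.radians(g[3]-np.degrees(np.arctan2(M[1,1],M[0,1]))))
E
python3 st.py "[.480,.166,.102,5.8]"
python3 - <<'E'
from h import *
im=get_image("wrist");c=camera_params("wrist");np.save("w3.npy",np.array([c],dtype=object),allow_pickle=True);save("w3",im)
for P in [(.48,.166,.136),(.48,.166,.006)]:print(proj(P,c))
for m in silhouettes("gauge","wrist")[:3]:print(m["p"],m["pixel"],cv2.boundingRect(m["mask"].astype(np.uint8)))
E
```

```text
8.2833 [0.4798 0.1656 0.2835] [-0.3623  0.5579  0.3382] [-1.1311  0.2103  0.856   1.7768 -0.1684  1.23   -0.127 ] yaw 5.870150327565891 tilt [ 0.0002  0.0004 -1.    ] w 0.4986582543188107 0.0
tool delta [0.0003 0.0002 0.1815] wz 0.0012243541873773337
[[330.72448365 223.43403332]]
[[330.74284297 202.40169708]]
0.85 [331.6, 216.7] (326, 187, 11, 52)
0.75 [385.0, 272.8] (372, 257, 32, 44)
```

Call:
jog_arm(
  motion=[
    [[0, 0, 0.04, 0, 0, 0, 0], [0, 0, 0.08, 0, 0, 0, 0], [0, 0, 0.12, 0, 0, 0, 0], [0, 0, 0.15, 0, 0, 0, 0], [0, 0, 0.17, 0, 0, 0, 0], [0, 0, 0.18, 0, 0, 0, 0], [0, 0, 0.1815, 0, 0, 0, 0], [0, 0, 0.1815, 0, 0, 0, 0]],
  ],
  force=30,
)

```text
clock: 9.05
position: [0.4801, 0.1659, 0.1022]
ee_rot: [2.108, 2.329, -0.0]
force: [0.4, -0.4, 0.6]
width: 0.498
gripper_force: 0.0
```

Call:
jog_arm(
  motion=[
    [[0, 0, 0, 0, 0, 0, 0.5], [0, 0, 0, 0, 0, 0, 0.7], [0, 0, 0, 0, 0, 0, 0.8], [0, 0, 0, 0, 0, 0, 1], [0, 0, 0, 0, 0, 0, 1], [0, 0, 0, 0, 0, 0, 1]],
  ],
  force=30,
)

```text
clock: 9.55
position: [0.4798, 0.1662, 0.1022]
ee_rot: [2.106, 2.331, 0.001]
force: [-0.5, 0.3, 0.9]
width: 0.118
gripper_force: 0.0
```

```bash
python3 st.py "[.480,.166,.3,5.8]"; python3 - <<'E'
from h import *
im=get_image("side");save("side2",im);save("s2",cv2.resize(im[110:220,200:330],None,fx=4,fy=4,interpolation=3))
E
```

```text
9.55 [0.4798 0.1662 0.1022] [-0.5323  0.3121  0.9386] [-0.9872  0.4305  0.7409  2.0207 -0.391   0.8328  0.0777] yaw 5.787470053021688 tilt [ 0.0004  0.0004 -1.    ] w 0.11774066720086022 0.0
tool delta [-0.0001  0.0002 -0.1978] wz -0.0002186888298718512
```

View pics/s2.png

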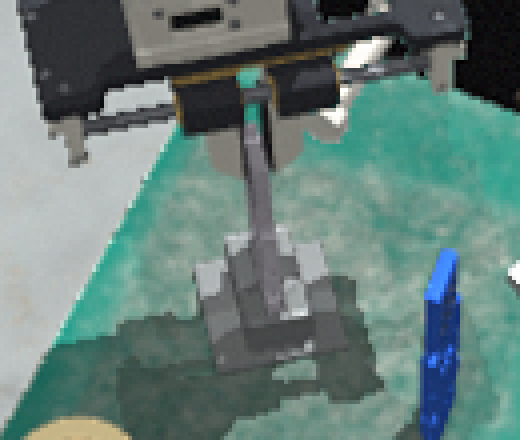

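The fingers straddle the tab at about crop (250,130), the plate is still in the holder, and the grip is not closed yet. Closing further, then lifting.

Call:
jog_arm(
  motion=[
    [[0, 0, 0, 0, 0, 0, 1], [0, 0, 0, 0, 0, 0, 1], [0, 0, 0, 0, 0, 0, 1], [0, 0, 0, 0, 0, 0, 1]],
  ],
  force=35,
)

```text
clock: 9.93
position: [0.48, 0.1661, 0.1021]
ee_rot: [2.106, 2.331, 0.001]
force: [0.6, -0.3, 4.1]
width: 0.08
gripper_force: 35.0
```

Call:
jog_arm(
  motion=[
    [[0, 0, -0.01, 0, 0, 0, 1], [0, 0, -0.03, 0, 0, 0, 1], [0, 0, -0.06, 0, 0, 0, 1], [0, 0, -0.1, 0, 0, 0, 1], [0, 0, -0.14, 0, 0, 0, 1], [0, 0, -0.17, 0, 0, 0, 1], [0, 0, -0.18, 0, 0, 0, 1], [0, 0, -0.18, 0, 0, 0, 1], [0, 0, -0.18, 0, 0, 0, 1]],
  ],
)

```text
clock: 10.68
position: [0.4791, 0.166, 0.2813]
ee_rot: [-2.106, -2.33, 0.001]
force: [-1.0, 0.6, -2.7]
width: 0.081
gripper_force: 35.0
```

```bash
python3 st.py "[.493,-.0735,.282,-2.0]"; python3 - <<'E'
from h import *
im=get_image("side");save("side3",im);b=get_image("top");save("top3",b);w=get_image("wrist");c=camera_params("wrist");np.save("w4.npy",np.array([c],dtype=object),allow_pickle=True);save("w4",w)
s=observe()["position"]
for n in ["side","top","wrist"]:
    cc=camera_params(n)
    for m in silhouettes("gauge",n)[:2]:print(n,m["p"],m["pixel"],cv2.boundingRect(m["mask"].astype(np.uint8)),proj([s-[0,0,.096],s-[0,0,.031]],cc))
cc=camera_params("side");p=proj(s-[0,0,.04],cc)[0].astype(int);print(p);A=cv2.resize(im[max(p[1]-70,0):p[1]+60,p[0]-65:p[0]+65],(390,390),interpolation=3)
B=cv2.resize(w[150:280,265:395],(390,390),interpolation=3);save("s3",np.hstack([A,B]))
E
```

```text
10.6833 [0.4791 0.166  0.2813] [-1.029   0.5538 -2.6832] [-1.141   0.2139  0.8688  1.7814 -0.1735  1.2263 -0.1232] yaw 5.800560057147126 tilt [-0.0007  0.0002 -1.    ] w 0.08064990128949949 34.995548129081726
tool delta [-0.2397 -0.0104 -0.0008] wz 0.13614545649677437
side 0.81 [258.0, 106.5] (253, 73, 13, 64) [[260.53467002 129.48523852]
 [258.08974129 104.82814181]]
side 0.66 [309.9, 199.2] (305, 173, 10, 50) [[260.53467002 129.48523852]
 [258.08974129 104.82814181]]
top 0.61 [263.3, 222.5] (254, 212, 20, 20) [[213.23582825 246.57788006]
 [205.13637381 240.31556773]]
top 0.48 [215.9, 237.2] (206, 236, 16, 13) [[213.23582825 246.57788006]
 [205.13637381 240.31556773]]
wrist 0.89 [328.8, 268.5] (321, 215, 20, 99) [[330.24462383 236.80381587]
 [329.83177761 262.35372089]]
wrist 0.62 [390.1, 273.0] (374, 257, 33, 24) [[330.24462383 236.80381587]
 [329.83177761 262.35372089]]
[258 108]
```

View pics/s3.png

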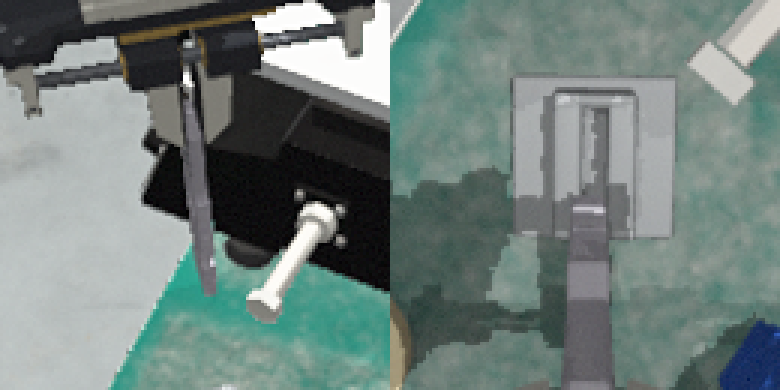

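The plate hangs straight in the fingers (left crop, lower end near (207,290)), and the holder slot is empty. Carrying it to above the hook tip.

Call:
jog_arm(
  motion=[
    [[-0.04, -0.002, 0, 0, 0, 0.03, 1], [-0.08, -0.004, 0, 0, 0, 0.06, 1], [-0.12, -0.005, 0, 0, 0, 0.09, 1], [-0.16, -0.007, 0, 0, 0, 0.127, 1], [-0.2, -0.009, 0, 0, 0, 0.127, 1], [-0.23, -0.0104, 0, 0, 0, 0.127, 1], [-0.241, -0.0104, 0, 0, 0, 0.127, 1], [-0.241, -0.0104, 0, 0, 0, 0.127, 1], [-0.241, -0.0104, 0, 0, 0, 0.127, 1]],
  ],
)

```text
clock: 11.73
position: [0.4934, -0.0753, 0.2814]
ee_rot: [-2.252, -2.19, 0.001]
force: [-0.6, 1.8, -1.0]
width: 0.086
gripper_force: 35.0
```

```bash
python3 st.py "[.493,-.0745,.256,-1.5]"; python3 - <<'E'
from h import *
s=observe();p=s["position"]
im=get_image("side");save("side4",im);b=get_image("top");save("top4",b);w=get_image("wrist");save("w5",w)
cw=camera_params("wrist");cs=camera_params("side")
for n,P in [("lower edge",p-[0,0,.096]),("low+17",p+[0,.017,-.096]),("tip",[.493,-.0745,.1395]),("base",[.56,-.0762,.137])]:print(n,proj(P,cw),proj(P,cs))
q=proj(p-[0,0,.1],cs)[0].astype(int);print(q)
A=cv2.resize(im[q[1]-65:q[1]+65,q[0]-65:q[0]+65],(390,390),interpolation=3)
B=cv2.resize(w[170:300,265:395],(390,390),interpolation=3);save("s4",np.hstack([A,B]))
E
```

```text
11.7333 [ 0.4934 -0.0753  0.2814] [-0.6235  1.7875 -0.997 ] [-0.7633  0.2169  0.9994  1.8029 -0.1931  1.2269  0.2631] yaw -1.6138688827452983 tilt [-0.0009 -0.0002 -1.    ] w 0.0858903163542048 34.995163679122925
tool delta [ 0.0008 -0.0004  0.0254] wz -0.0019873869194728146
lower edge [[330.36124046 239.55536187]] [[285.83121498 242.20806952]]
low+17 [[329.84053481 218.81376926]] [[284.47882088 233.2584271 ]]
tip [[330.06448189 226.22824441]] [[286.29645955 254.98971876]]
base [[401.7283835 225.7580346]] [[325.35315919 251.49937317]]
[285 243]
```

View pics/s4.png

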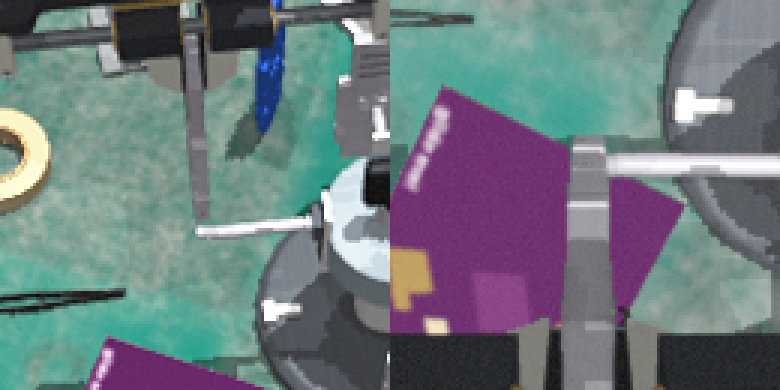

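Side crop: the plate's lower end sits over the hook tip, crop (203,225). Wrist crop: hook and plate line up sideways to within about 1 mm. Now feeling down with the lower edge onto the tip, to get its height.

Call:
jog_arm(
  motion=[
    [[0, 0, 0.02, 0, 0, 0, 1], [0, 0, 0.03, 0, 0, 0, 1], [0, 0, 0.032, 0, 0, 0, 1], [0, 0, 0.032, 0, 0, 0, 1]],
  ],
)

```text
clock: 12.22
position: [0.493, -0.074, 0.2492]
ee_rot: [-2.248, -2.193, 0.002]
force: [0.9, -0.2, -1.6]
width: 0.083
gripper_force: 35.0
```

Call:
jog_arm(
  motion=[
    [[0, 0, 0.001, 0, 0, 0, 1], [0, 0, 0.002, 0, 0, 0, 1], [0, 0, 0.003, 0, 0, 0, 1], [0, 0, 0.003, 0, 0, 0, 1]],
  ],
)

```text
clock: 12.55
position: [0.4938, -0.0748, 0.2471]
ee_rot: [2.25, 2.192, 0.001]
force: [0.1, 0.1, -1.7]
width: 0.086
gripper_force: 35.0
```

Call:
jog_arm(
  motion=[
    [[0, 0, 0.001, 0, 0, 0, 1], [0, 0, 0.002, 0, 0, 0, 1], [0, 0, 0.003, 0, 0, 0, 1], [0, 0, 0.003, 0, 0, 0, 1]],
  ],
)

```text
clock: 12.88
position: [0.4935, -0.0748, 0.2437]
ee_rot: [-2.25, -2.192, 0.0]
force: [-0.2, -0.1, -2.2]
width: 0.08
gripper_force: 35.0
```

Call:
jog_arm(
  motion=[
    [[0, 0, 0.001, 0, 0, 0, 1], [0, 0, 0.002, 0, 0, 0, 1], [0, 0, 0.002, 0, 0, 0, 1]],
  ],
)

```text
clock: 13.13
position: [0.4935, -0.0747, 0.2417]
ee_rot: [-2.25, -2.192, 0.0]
force: [-0.0, 0.5, -1.8]
width: 0.082
gripper_force: 35.0
```

Call:
jog_arm(
  motion=[
    [[0, 0, 0.001, 0, 0, 0, 1], [0, 0, 0.002, 0, 0, 0, 1], [0, 0, 0.002, 0, 0, 0, 1]],
  ],
)

```text
clock: 13.38
position: [0.4936, -0.0747, 0.2397]
ee_rot: [-2.25, -2.192, 0.0]
force: [0.3, 1.0, -1.4]
width: 0.077
gripper_force: 35.0
```

Call:
jog_arm(
  motion=[
    [[0, 0, 0.001, 0, 0, 0, 1], [0, 0, 0.0015, 0, 0, 0, 1], [0, 0, 0.0015, 0, 0, 0, 1]],
  ],
)

```text
clock: 13.63
position: [0.4936, -0.0747, 0.2383]
ee_rot: [-2.25, -2.192, 0.0]
force: [-0.3, 0.1, -0.8]
width: 0.082
gripper_force: 35.0
```

Call:
jog_arm(
  motion=[
    [[0, 0, 0.001, 0, 0, 0, 1], [0, 0, 0.0015, 0, 0, 0, 1], [0, 0, 0.0015, 0, 0, 0, 1]],
  ],
)

```text
clock: 13.88
position: [0.4941, -0.0749, 0.2373]
ee_rot: [2.25, 2.192, 0.001]
force: [-0.1, -0.2, 3.3]
width: 0.081
gripper_force: 35.0
```

Contact at TCP z ≈ 0.2382, so the tip top is at ≈ 0.142 and the hook level ≈ 0.136, which matches the cameras. For the hole to pass over the tip: TCP z ≈ 0.170.

Call:
jog_arm(
  motion=[
    [[0, 0, -0.008, 0, 0, 0, 1], [0, -0.012, -0.008, 0, 0, 0, 1], [0, -0.024, -0.005, 0, 0, 0, 1], [0, -0.024, 0.02, 0, 0, 0, 1], [0, -0.024, 0.045, 0, 0, 0, 1], [0, -0.024, 0.06, 0, 0, 0, 1], [0, -0.024, 0.067, 0, 0, 0, 1], [0, -0.024, 0.067, 0, 0, 0, 1], [0, -0.024, 0.067, 0, 0, 0, 1]],
  ],
)

```text
clock: 14.63
position: [0.4699, -0.0744, 0.1704]
ee_rot: [2.25, 2.192, -0.0]
force: [0.1, -0.9, -0.9]
width: 0.084
gripper_force: 35.0
```

```bash
python3 st.py "[.470,-.0747,.1697,-1.6]"; python3 - <<'E'
from h import *
w=get_image("wrist");save("w6",w);s=get_image("side");save("side6",s)
cw=camera_params("wrist");p=observe()["position"]
for n,P in [("low+17",p+[0,.017,-.096]),("hole",p-[0,0,.031]),("low",p-[0,0,.096]),("tip",[.493,-.073,.1395])]:print(n,proj(P,cw),proj(P,camera_params("side")))
q=proj(p-[0,0,.06],camera_params("side"))[0].astype(int);print(q)
A=cv2.resize(s[q[1]-50:q[1]+50,q[0]-40:q[0]+60],(400,400),interpolation=3)
B=cv2.resize(w[150:300,265:415],(400,400),interpolation=3);save("s6",np.hstack([A,B]))
E
```

```text
14.6333 [ 0.4699 -0.0744  0.1704] [ 0.1189 -0.9123 -0.9339] [-0.6981  0.3021  0.9471  2.0202 -0.2983  0.9626  0.3743] yaw -1.5139324901386133 tilt [ 0.     -0.0004 -1.    ] w 0.08357218908566923 34.99512434005737
tool delta [-0.0003  0.0001  0.0007] wz 0.0015021614260738877
low+17 [[329.79606777 216.34044292]] [[273.61416339 265.01402952]]
hole [[330.39561715 262.71413284]] [[273.08353992 256.52656836]]
low [[330.36495373 237.16096768]] [[274.75860004 273.39308656]]
tip [[366.25912737 259.48405271]] [[286.18078461 254.21720715]]
[273 264]
```

View pics/s6.png

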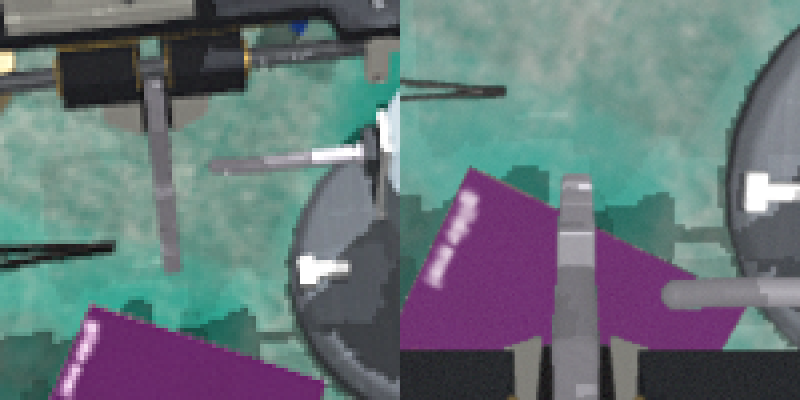

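Wrist crop: the tip at crop (665,293) lines up with the plate to within about 1 mm. Advancing carefully.

Call:
jog_arm(
  motion=[
    [[0.001, 0.008, 0.0005, 0, 0, 0, 1], [0.001, 0.014, 0.0005, 0, 0, 0, 1], [0.001, 0.017, 0.0005, 0, 0, 0, 1], [0.001, 0.018, 0.0005, 0, 0, 0, 1], [0.001, 0.018, 0.0005, 0, 0, 0, 1]],
  ],
)

```text
clock: 15.15
position: [0.4881, -0.0738, 0.1694]
ee_rot: [2.25, 2.192, -0.0]
force: [-0.4, -0.5, -2.5]
width: 0.082
gripper_force: 35.0
```

Call:
jog_arm(
  motion=[
    [[0, 0.002, 0, 0, 0, 0, 1], [0, 0.003, 0, 0, 0, 0, 1], [0, 0.004, 0, 0, 0, 0, 1], [0, 0.004, 0, 0, 0, 0, 1]],
  ],
)

```text
clock: 15.48
position: [0.4918, -0.0737, 0.1694]
ee_rot: [2.25, 2.192, 0.0]
force: [0.4, 0.1, -1.0]
width: 0.082
gripper_force: 35.0
```

Call:
jog_arm(
  motion=[
    [[0, 0.003, 0, 0, 0, 0, 1], [0, 0.006, 0, 0, 0, 0, 1], [0, 0.008, 0, 0, 0, 0, 1], [0, 0.008, 0, 0, 0, 0, 1]],
  ],
)

```text
clock: 15.82
position: [0.5003, -0.0739, 0.1694]
ee_rot: [2.25, 2.192, 0.0]
force: [0.0, 0.2, -2.2]
width: 0.083
gripper_force: 35.0
```

Call:
jog_arm(
  motion=[
    [[0, 0.004, 0.0005, 0, 0, 0, 1], [0, 0.008, 0.001, 0, 0, 0, 1], [0, 0.012, 0.001, 0, 0, 0, 1], [0, 0.015, 0.001, 0, 0, 0, 1], [0, 0.015, 0.001, 0, 0, 0, 1]],
  ],
)

```text
clock: 16.23
position: [0.5155, -0.0744, 0.1684]
ee_rot: [2.25, 2.192, 0.0]
force: [0.2, 0.3, -1.8]
width: 0.084
gripper_force: 35.0
```

Plate is on the hook, behind the tip. Lowering until it rests (expected near TCP z 0.1635).

Call:
jog_arm(
  motion=[
    [[0, 0, 0.001, 0, 0, 0, 1], [0, 0, 0.002, 0, 0, 0, 1], [0, 0, 0.003, 0, 0, 0, 1], [0, 0, 0.0035, 0, 0, 0, 1], [0, 0, 0.0035, 0, 0, 0, 1]],
  ],
)

```text
clock: 16.65
position: [0.5145, -0.0743, 0.1647]
ee_rot: [-2.25, -2.192, 0.0]
force: [-0.4, -0.0, -1.5]
width: 0.085
gripper_force: 35.0
```

Call:
jog_arm(
  motion=[
    [[0, 0, 0.0005, 0, 0, 0, 1], [0, 0, 0.001, 0, 0, 0, 1], [0, 0, 0.0015, 0, 0, 0, 1], [0, 0, 0.0015, 0, 0, 0, 1]],
  ],
)

```text
clock: 16.98
position: [0.5149, -0.0744, 0.1636]
ee_rot: [2.25, 2.192, 0.001]
force: [-0.8, 0.2, 1.7]
width: 0.083
gripper_force: 35.0
```

Call:
jog_arm(
  motion=[
    [[0, 0, 0, 0, 0, 0, 0.8], [0, 0, 0, 0, 0, 0, 0.7], [0, 0, 0, 0, 0, 0, 0.6], [0, 0, 0, 0, 0, 0, 0.5], [0, 0, 0, 0, 0, 0, 0.5], [0, 0, 0, 0, 0, 0, 0.5]],
  ],
  force=5,
)

```text
clock: 17.48
position: [0.5147, -0.0743, 0.1634]
ee_rot: [-2.25, -2.192, -0.0]
force: [0.4, 0.2, 0.5]
width: 0.252
gripper_force: 0.0
```

```bash
python3 st.py "[.5,-.0747,.3,-1.6]"; python3 - <<'E'
from h import *
w=get_image("wrist");save("w7",w);s=get_image("side");save("side7",s)
q=proj([.515,-.074,.13],camera_params("side"))[0].astype(int)
A=cv2.resize(s[q[1]-55:q[1]+45,q[0]-50:q[0]+50],(400,400),interpolation=3)
B=cv2.resize(w[150:300,265:415],(400,400),interpolation=3);save("s7",np.hstack([A,B]))
E
```

```text
17.4833 [ 0.5147 -0.0743  0.1634] [0.3676 0.1739 0.5282] [-0.6243  0.3969  0.9023  1.9293 -0.3711  0.9909  0.4223] yaw -1.4954465211253591 tilt [ 0.  0. -1.] w 0.2522357543564169 0.0
tool delta [-0.0007 -0.0146 -0.1366] wz 0.0018248024507768203
```

View pics/s7.png

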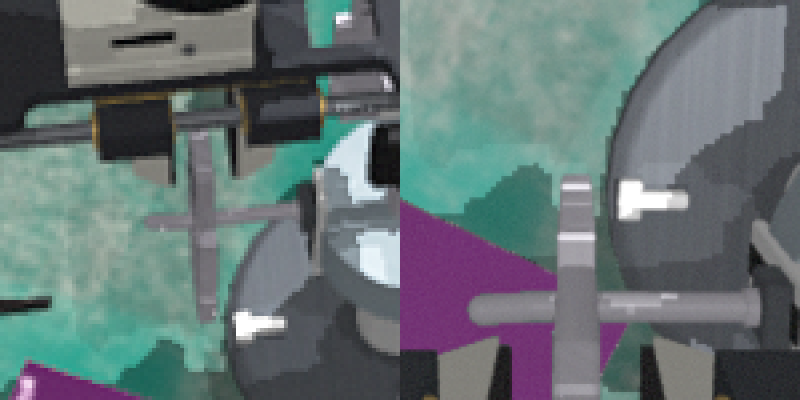

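The plate hangs on the hook, bar passing through its hole (side crop (203,215)), fingers clear on both sides. Lifting away straight up.

Call:
jog_arm(
  motion=[
    [[0, 0, -0.015, 0, 0, 0, 0.5], [0, 0, -0.04, 0, 0, 0, 0.5], [0, 0, -0.07, 0, 0, 0, 0.5], [0, 0, -0.1, 0, 0, 0, 0.5], [0, 0, -0.13, 0, 0, 0, 0.5], [0, 0, -0.13, 0, 0, 0, 0.5], [0, 0, -0.13, 0, 0, 0, 0.5], [0, 0, -0.13, 0, 0, 0, 0.5], [0, 0, -0.13, 0, 0, 0, 0.5], [0, 0, -0.13, 0, 0, 0, 0.5]],
  ],
)

```text
clock: 18.42
position: [0.514, -0.0742, 0.2922]
ee_rot: [-2.249, -2.191, 0.002]
force: [-0.3, 0.9, -1.0]
width: 0.256
gripper_force: 0.0
```

```bash
python3 st.py "[.5,-.0747,.3,-1.6]"; python3 - <<'E'
from h import *
s=get_image("side");save("side8",s);ct=camera_params("top");b=get_image("top");save("top8",b)
q=proj([.55,-.074,.13],camera_params("side"))[0].astype(int);r=proj([.55,-.074,.13],ct)[0].astype(int)
A=cv2.resize(s[q[1]-65:q[1]+65,q[0]-65:q[0]+65],(390,390),interpolation=3);B=cv2.resize(b[r[1]-65:r[1]+65,r[0]-65:r[0]+65],(390,390),interpolation=3);save("s8",np.hstack([A,B]))
E
```

```text
18.4167 [ 0.514  -0.0742  0.2922] [-0.3137  0.91   -0.996 ] [-0.7296  0.2598  0.9909  1.7392 -0.2264  1.2673  0.2886] yaw -1.499719123401793 tilt [-0.002  -0.0001 -1.    ] w 0.2556104713776783 0.0
tool delta [-0.0009 -0.014  -0.0077] wz 0.001750231473424844
```

View pics/s8.png

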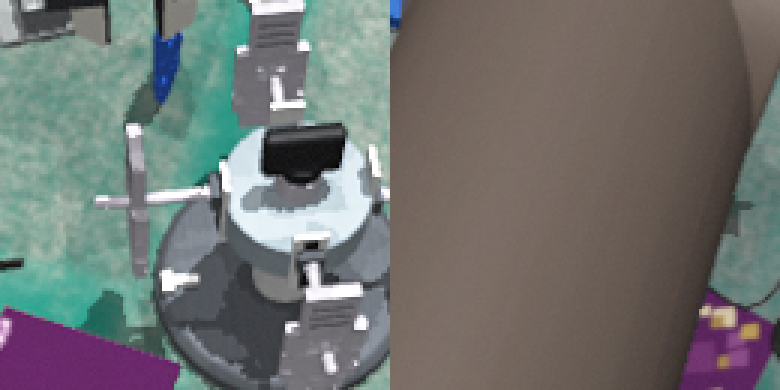

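The plate hangs upright on the hook (side crop (138,200)), behind the tip at (103,202), with the hook over the pointer and the gripper clear. Handing in.

```bash
python3 -c "
from cell import *
print(sign_off())"
```

```text
the job is handed in; nothing more can be done
None
```

I turned the rack's empty hook over the pointer and let go of the knob. The steel gauge plate then went onto that hook by its hole: it hangs tab up behind the tip, the gripper is clear, and the job is handed in (no verdict was returned).

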